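# Tilt the parts tote and hold the eye discs in its low corner

## Task

The bone eye discs lie scattered in the little wooden parts tote. Pick the tote up by its bar handle until it hangs well clear of the bench, then tilt it until all five discs have slid together into the corner with the cut-down walls, where I can pick them out, and finish while still holding it like that: in the air, clearly tilted with that corner lowest, everything still. Spill none of the discs, and leave the carving, the mallet and the gouge where they are.

Things in the scene. Friction and masses are not known exactly. Their poses are not given: they have to be found in the camera images.
- tote: Loose open wooden tray, about 0.4 kg, 240 mm long (x), 160 mm wide (y); floor 6 mm, walls 8 mm thick and 42 mm high. Its end boards rise in the middle as 52 mm wide uprights to 136 mm and carry a bar handle between them, along x. At the corner at -x, -y alone the walls are cut down to 22 mm (end wall beyond y = -26 mm, side wall beyond x = -20 mm). Origin: centre of the underside; z up.
- tote_grip (a point): The middle of the bar handle, 114 mm above the tote's underside. The bar runs along the tote's x over the middle of the tray: flat sided, 20 mm wide (y), 28 mm high (z 100 to 128 mm), 224 mm long, free all round. Same axes as the tote.
- tote_corner (a point): The inside corner of the tote's floor where the walls are cut down, at (-112, -72, 6) mm in the tote's frame. Same axes as the tote.
- disc0: One of five identical loose bone discs in the tote, round and flat, cream with a dark spot, 28 mm across, 8 mm thick, 12 g, polished: on the tote's wood it begins to slide at a tilt of about 9 to 14 degrees, later along a wall or behind others (all gather by 20 to 32 degrees, towards both walls at once). Origin: centre of its underside.
- disc1: One of five identical loose bone discs in the tote, round and flat, cream with a dark spot, 28 mm across, 8 mm thick, 12 g, polished: on the tote's wood it begins to slide at a tilt of about 9 to 14 degrees, later along a wall or behind others (all gather by 20 to 32 degrees, towards both walls at once). Origin: centre of its underside.
- disc2: One of five identical loose bone discs in the tote, round and flat, cream with a dark spot, 28 mm across, 8 mm thick, 12 g, polished: on the tote's wood it begins to slide at a tilt of about 9 to 14 degrees, later along a wall or behind others (all gather by 20 to 32 degrees, towards both walls at once). Origin: centre of its underside.
- disc3: One of five identical loose bone discs in the tote, round and flat, cream with a dark spot, 28 mm across, 8 mm thick, 12 g, polished: on the tote's wood it begins to slide at a tilt of about 9 to 14 degrees, later along a wall or behind others (all gather by 20 to 32 degrees, towards both walls at once). Origin: centre of its underside.
- disc4: One of five identical loose bone discs in the tote, round and flat, cream with a dark spot, 28 mm across, 8 mm thick, 12 g, polished: on the tote's wood it begins to slide at a tilt of about 9 to 14 degrees, later along a wall or behind others (all gather by 20 to 32 degrees, towards both walls at once). Origin: centre of its underside.
- carving: The half-carved wooden figure lying on its back, 290 mm long (its x), 100 mm wide, 100 mm high, loose. To be left alone. Origin: centre of its underside.
- mallet: Round wooden carver's mallet standing on its head, 90 mm across, 205 mm high with the handle up, loose. To be left alone. Origin: centre of its underside.
- gouge: Carving gouge with a dark handle lying on the bench, 245 mm long (its x), 24 mm high, loose. To be left alone. Origin: on the underside near its middle.

How it is judged:
By the outcome, as a careful person would: the job done as asked, in the order asked, and still so for the second after the job is handed in, while the arm keeps its last pose, push and grip.
It also fails if it takes over 45 s, if anything falls off the work surface, if the arm or the gripper's body presses on something with over 40 N, if the wrist force passes 120 N, or if a joint passes its speed limit or range.

## Robot

A 7-joint arm with a two-finger parallel gripper is mounted at the origin on the work surface. World frame = base frame: x ahead of the robot, y to its left, z up, the work surface at z = 0. Lengths are in m, angles in rad, forces in N, time in s.
With the tool pointing down it reaches from about 0.4 to 0.85 m from the base axis. Payload 6.9 kg.
Tool frame: the origin (TCP) lies on the mounting face of the last link; the fingertips stand 173 mm ahead of it and the grasp point (between the pads) lies 155 mm ahead of it; z points along the fingers, y is the direction in which the jaws open and shut (so a half turn about z gives the same grasp; the last joint's range is limited). The gripper opens to 85 mm and grips with 20 to 120 N. Pads are 22 mm wide; open, the fingers measure 114 mm over their backs; the gripper's body (76 mm by 85 mm) begins 54 mm behind the grasp point. The pads swing forward as they close: fully open they stand 13 mm farther back than shut.
Start: joints at [1.258, 0.507, -0.238, 1.5, 0.126, 1.149, -0.155], TCP at [0.254, -0.571, 0.405] pointing down, gripper open.
Joint ranges: [-3.08, 3.08], [-0.24, 2.05], [-1.43, 1.35], [0, 2.5], [-1.52, 4.66], [0.17, 1.96], [-2.89, 2.89]. Speed limits (rad/s): [2.39, 2.39, 3.14, 3.14, 3.14, 3.14, 3.14].

## Interface

Orientations are given as [roll, pitch, yaw] about the fixed x, y, z axes, in that order (R = Rz(yaw) Ry(pitch) Rx(roll)).
In Python, from bench import * gives the robot as it stands.
- The arm moves only by the tool carry_out, never from a script. Its argument "motion" is a list that holds one entry, the list of rows, each a list of 4 numbers: the shift along the tool's x, y, z in cm, then the turn about the tool's z in rad. A call has 1 to 20 rows; each row is the pose to reach, as a shift and turn from the pose measured when the call began, along the tool's axes at that moment; what a row does not reach only later rows make up. A row lasts 1/10 s, in which the tool goes at most 50 mm and 8.59 degrees, less where a joint would pass 70% of its speed; a pose out of reach is approached as far as the arm can. A call with a gripper value outside its range is refused whole. "claw" is the opening, from -1 (shut) to 1 (fully open), so that 0 is half open, set as the call begins (left out, the last holds). The fingers move at their own pace and stop on an object; "squeeze" is the grip in N (left out, the last holds). Time passes only in rows, so rows that repeat a pose let the fingers close. It gives the time, the measured TCP pose, the force and the opening at its end, in the units of the state.
- observe(): the state, without advancing time (a new reading comes with each control period).
- camera(name): name is "scene" or "top" or "wrist"; returns the picture (420x560x3 uint8, red, green, blue); there is no depth.
- camera_model(name): a dict with "mtx" (3x3 intrinsics, pixels), "origin" and "orientation" of the camera in the world. Camera axes: x right, y down, z forward; pixel columns grow to the right and rows downward; lengths in m; the calibration is good to about 2 mm. A picture is of the moment at which its call begins: read the wrist's pose just before it. camera_model takes no time and is no camera call; for the wrist camera it gives the pose at the moment of the call.
- sign_off(): hands the job in, once; it reports no verdict.
The state is a dict: "t": time; "joint_pos": joint angles; "joint_vel": joint speeds; "joint_torque": joint torques, N m; "eef_pos": TCP position; "tool_rot": TCP orientation; "force": force on the tool from outside, world axes, zero at the start; "wrist_torque": the same for the moment, N m; "finger_gap": finger opening in m.
Only numpy, scipy, OpenCV 4.12 (cv2) and the standard library are available. Lean on these libraries where they do the work, as an engineer would, in place of code of your own. Each camera call takes 0.05 s, during which the arm holds its last target. There are 200 camera calls.

## Working session

There is one attempt and no reset: what is moved stays moved. The work goes in short steps, Python scripts to look and compute and a tool call to move; the robot and the scene stay as the last step left them, time stands still between calls to the robot, and variables do not carry over. Pictures are saved under pics/ and viewed, about 8 in all and at most 12, crops included, and the job is handed in when it is done.

Besides the shell and the picture viewer there is one more tool, called after "Request:" by a JSON object that holds its "method" and its "body", one argument or row to a line. carry_out: Moves the arm, as the interface text tells. Its arguments: {"type":"object","properties":{"motion":{"type":"array"},"claw":{"type":"number"},"squeeze":{"type":"number"}},"required":["motion"]}

```bash
mkdir -p pics; python3 - <<'E'
from bench import *
import cv2,numpy as np
s=observe();print(s['t'],s['eef_pos'],s['tool_rot'],s['finger_gap'])
for n in("scene","top"):
    cv2.imwrite(f"pics/{n}0.png",camera(n)[:,:,::-1]);m=camera_model(n);print(n,m)
E
```

```text
0.0 [ 0.25401446 -0.57084908  0.40381534] [-3.13978677e+00  3.88431916e-05  4.18821019e-01] 0.0854661216083357
scene {'mtx': array([[414.85536465,   0.        , 275.1898086 ],
       [  0.        , 414.85536465, 208.14433963],
       [  0.        ,   0.        ,   1.        ]]), 'origin': array([1.39056981, 0.19228034, 0.97751033]), 'orientation': array([-2.36390125, -0.01145539,  1.79579639])}
top {'mtx': array([[380.36454217,   0.        , 281.15002663],
       [  0.        , 380.36454217, 200.60125629],
       [  0.        ,   0.        ,   1.        ]]), 'origin': array([ 0.48207137, -0.02304329,  1.16303041]), 'orientation': array([-3.06775718,  0.02798469, -1.54263836])}
```

View pics/top0.png

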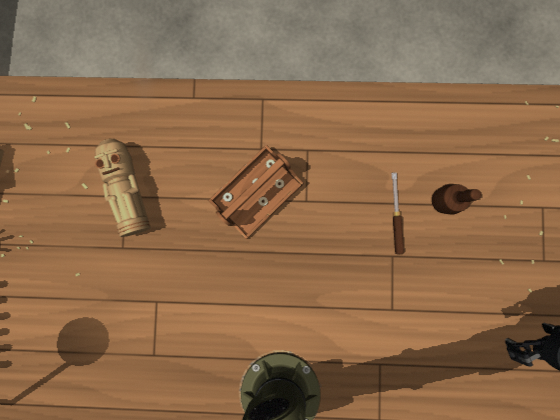

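View pics/scene0.png

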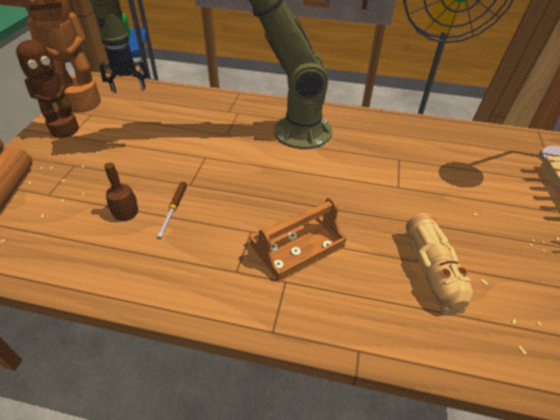

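The top view has the tote at about (258,192), turned roughly 45°, with the carving at (122,187), the gouge at (398,215) and the mallet at (455,198). I'll enlarge the tote in both views to find the cut-down corner.

```bash
python3 - <<'E'
import cv2,numpy as np
a=cv2.resize(cv2.imread('pics/top0.png')[140:245,200:315],None,fx=5,fy=5,interpolation=cv2.INTER_CUBIC)
b=cv2.resize(cv2.imread('pics/scene0.png')[190:290,235:360],None,fx=5,fy=5,interpolation=cv2.INTER_CUBIC)
cv2.imwrite('pics/c1.png',a);cv2.imwrite('pics/c2.png',b)
E
```

```text
(no output)
```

View pics/c1.png

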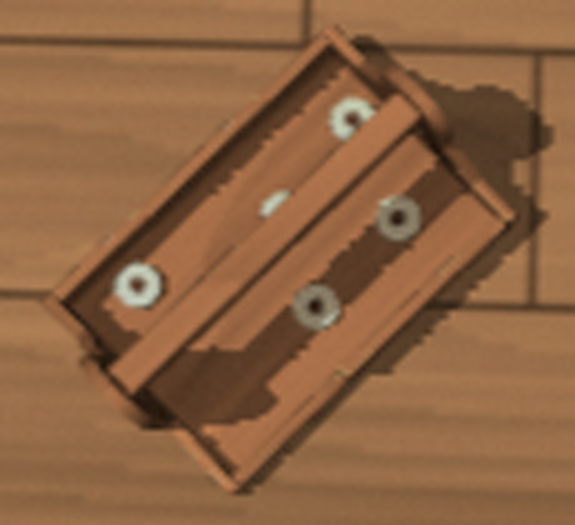

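View pics/c2.png

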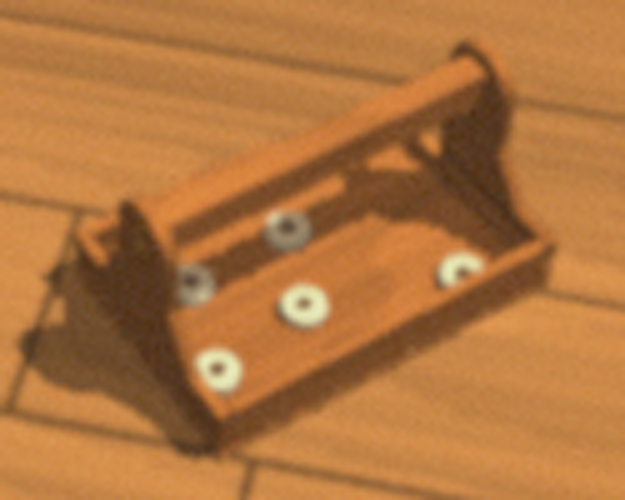

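The scene crop shows the front (far) wall full height along its whole length. The top crop shows a step near (340,375) on the robot-side wall, so the cut corner is the one at (240,488), facing the robot. Tote yaw is therefore about -45°. Next I fit the pose.

```bash
cat > h.py <<'E'
import numpy as np
from scipy.spatial.transform import Rotation as R
from bench import *
def proj(P,n):
    m=camera_model(n);c=(np.atleast_2d(P)-m['origin'])@R.from_euler('xyz',m['orientation']).as_matrix()
    u=c@np.array(m['mtx']).T;return u[:,:2]/u[:,2:]
E
python3 - <<'E'
from h import *
from scipy.optimize import least_squares as ls
T=np.array([[-.12,.08,.042],[.12,.08,.042],[.12,-.08,.042],[-.12,-.08,.022],[-.112,.01,.128],[-.112,-.01,.128],[.112,.01,.128],[.112,-.01,.128]])
px=np.array([[50,300],[330,30],[515,215],[240,488],[108,370],[135,395],[395,97],[425,120]])/5+[200,140]
f=lambda q:(proj(T@R.from_euler('z',q[2]).as_matrix().T+[q[0],q[1],0],"top")-px).ravel()
r=ls(f,[.5,0,-.75]);q=r.x;print(q,np.degrees(q[2]),np.round(r.fun.reshape(-1,2),1))
s=observe();Rt=R.from_euler('xyz',s['tool_rot'])
print(Rt.inv().apply(np.array([q[0],q[1],.269])-s['eef_pos'])*100, "turn",s['tool_rot'][2]-q[2])
E
```

```text
[ 0.58844776  0.08499925 -0.77196127] -44.23012295923411 [[-1.3  0.7]
 [ 0.7 -1.2]
 [ 1.2 -0.2]
 [-1.4  1.7]
 [-0.2  0.6]
 [-0.6  0.9]
 [ 1.2 -1.5]
 [ 0.3 -1. ]]
[ 57.22151672 -46.29525736  13.56692789] turn 1.1907801682615182
```

Request:
{"method": "carry_out", "body": {
  "motion": [
    [[4, -3, 0, 0.1], [8, -6.5, 0, 0.2], [12, -9.7, 0, 0.3], [16, -13, 0, 0.4], [20, -16.2, 0, 0.5], [24, -19.4, 0, 0.6], [28, -22.6, 0, 0.7], [32, -25.9, 0, 0.8], [36, -29.1, 0, 0.9], [40, -32.3, 0, 1.0], [44, -35.6, 0, 1.1], [48, -38.8, 0, 1.19], [52, -42, 1, 1.19], [56, -45.3, 2, 1.19], [57.2, -46.3, 3, 1.19], [57.2, -46.3, 3, 1.19], [57.2, -46.3, 3, 1.19]]
  ],
  "claw": 1
}}

```text
t: 1.8
eef_pos: [0.5882, 0.0856, 0.3735]
tool_rot: [3.14, 0.003, -0.769]
force: [-0.5, -0.4, -0.8]
finger_gap: 0.0851
```

```bash
python3 - <<'E'
from h import *
import cv2
s=observe();print(s['t'],s['eef_pos'],s['tool_rot'],s['joint_pos'])
cv2.imwrite('pics/w1.png',camera('wrist')[:,:,::-1]);m=camera_model('wrist');print(m)
q=[.5884,.0850,-.772];A=R.from_euler('z',q[2])
for n,p in dict(barm=[-.112,0,.128],barp=[.112,0,.128],mid=[0,0,.128],midL=[0,.01,.128],midR=[0,-.01,.128],cut=[-.12,-.08,.022],c2=[-.12,.08,.042]).items():print(n,proj(A.apply(p)+[q[0],q[1],0],'wrist'))
E
```

```text
1.8 [0.5881517  0.08558445 0.3735328 ] [ 3.14023134e+00  2.80631123e-03 -7.69058087e-01] [-0.07712098  0.48315206 -0.16854061  1.63084022  0.08872424  1.03785022
 -2.61189921]
{'mtx': array([[294.68886905,   0.        , 275.64425369],
       [  0.        , 294.68886905, 206.76337967],
       [  0.        ,   0.        ,   1.        ]]), 'origin': array([0.64034438, 0.03355119, 0.34371076]), 'orientation': array([ 2.85052212e+00, -1.06385831e-03, -2.34282881e+00])}
barm [[274.67701271 337.70190733]]
barp [[274.34796327  57.2749691 ]]
mid [[274.53572032 217.28781282]]
midL [[261.58840779 217.29263541]]
midR [[287.48188413 217.28299066]]
cut [[339.68659461 281.82595507]]
c2 [[206.37518559 290.99517205]]
```

View pics/w1.png

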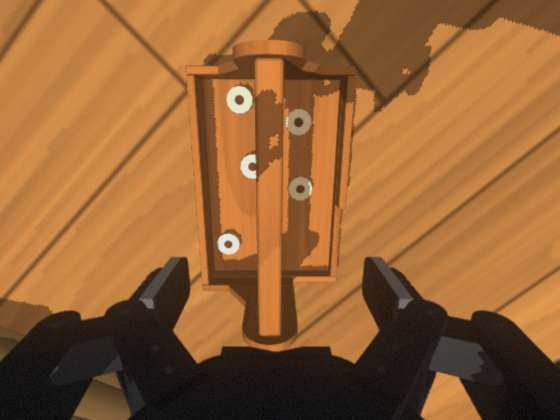

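The bar runs from (269,57) to (269,335), about 5 px (4 mm) towards tote +y of the prediction. The cut corner is confirmed at about (335,278), lower right. Joint 7 is near its limit, so I'll use the half-turned grasp for more freedom.

Request:
{"method": "carry_out", "body": {
  "motion": [
    [[0, -0.4, 0, -0.15], [0, -0.4, 0, -0.3], [0, -0.4, 0, -0.45], [0, -0.4, 0, -0.6], [0, -0.4, 0, -0.75], [0, -0.4, 0, -0.9], [0, -0.4, 0, -1.05], [0, -0.4, 0, -1.2], [0, -0.4, 0, -1.35], [0, -0.4, 0, -1.5], [0, -0.4, 0, -1.65], [0, -0.4, 0, -1.8], [0, -0.4, 0, -1.95], [0, -0.4, 0, -2.1], [0, -0.4, 0, -2.25], [0, -0.4, 0, -2.4], [0, -0.4, 0, -2.55], [0, -0.4, 0, -2.7], [0, -0.4, 0, -2.85], [0, -0.4, 0, -3.0]]
  ]
}}

```text
t: 3.85
eef_pos: [0.5908, 0.0848, 0.3745]
tool_rot: [-3.139, 0.001, 2.232]
force: [-0.2, 0.1, 0.5]
finger_gap: 0.0852
```

```bash
python3 - <<'E'
from h import *
s=observe();print(s['t'],s['eef_pos'],s['tool_rot'],s['joint_pos'])
Rt=R.from_euler('xyz',s['tool_rot']);q=np.array([.5884,.0850,.269])+R.from_euler('z',-.772).apply([0,.004,0])
print(Rt.inv().apply(q-s['eef_pos'])*100,s['tool_rot'][2]-(np.pi-.772))
E
```

```text
3.85 [0.59075599 0.08476144 0.37450886] [-3.13938091e+00  6.22013785e-04  2.23167470e+00] [ 0.38091523  0.63043256 -0.97036501  1.61731826  0.55162379  1.19373816
 -0.04978445]
[ 0.22500129  0.24818543 10.55022518] -0.13791795061813694
```

Request:
{"method": "carry_out", "body": {
  "motion": [
    [[0.2, 0.25, 0.5, -0.14], [0.2, 0.25, 2, -0.14], [0.2, 0.25, 4, -0.14], [0.2, 0.25, 6, -0.14], [0.2, 0.25, 8, -0.14], [0.2, 0.25, 9.5, -0.14], [0.2, 0.25, 10.5, -0.14], [0.2, 0.25, 10.5, -0.14], [0.2, 0.25, 10.5, -0.14]]
  ]
}}

```text
t: 4.75
eef_pos: [0.5915, 0.0877, 0.2699]
tool_rot: [-3.14, 0.001, 2.371]
force: [-0.8, -0.6, 0.4]
finger_gap: 0.0853
```

```bash
python3 - <<'E'
from h import *
import cv2
cv2.imwrite('pics/w2.png',camera('wrist')[:,:,::-1])
s=observe();print(s['t'],s['eef_pos'],s['tool_rot'],s['joint_pos'],s['force'])
E
```

```text
4.8 [0.59157147 0.0878491  0.2702438 ] [-3.14028999e+00  8.66464270e-04  2.37107629e+00] [ 0.34788688  0.74909408 -0.9276133   1.74045486  0.69649258  1.01801248
 -0.03997254] [0.17341173 0.3567792  0.04606439]
```

View pics/w2.png

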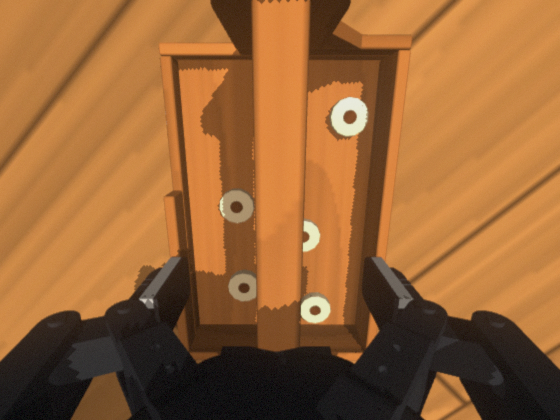

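The step at (172,195) and the low end wall at upper left (165–240,48) confirm the cut corner is at -x,-y. The fingers (188 and 372) are centred on the bar at 279, so I close and lift.

Request:
{"method": "carry_out", "body": {
  "motion": [
    [[0, 0, 0, 0], [0, 0, 0, 0], [0, 0, 0, 0], [0, 0, 0, 0], [0, 0, 0, 0], [0, 0, 0, 0], [0, 0, 0, 0], [0, 0, 0, 0]]
  ],
  "claw": -1,
  "squeeze": 80
}}

```text
t: 5.6
eef_pos: [0.5918, 0.088, 0.2706]
tool_rot: [-3.141, 0.001, 2.371]
force: [0.8, 0.0, 2.6]
finger_gap: 0.019
```

Request:
{"method": "carry_out", "body": {
  "motion": [
    [[0, 0, -0.3, 0], [0, 0, -0.8, 0], [0, 0, -1.6, 0], [0, 0, -2.6, 0], [0, 0, -3.8, 0], [0, 0, -5, 0], [0, 0, -6.2, 0], [0, 0, -7.4, 0], [0, 0, -8.6, 0], [0, 0, -9.8, 0], [0, 0, -11, 0], [0, 0, -12.2, 0], [0, 0, -13.4, 0], [0, 0, -14.2, 0], [0, 0, -14.7, 0], [0, 0, -15, 0], [0, 0, -15, 0]]
  ]
}}

```text
t: 7.3
eef_pos: [0.5917, 0.0882, 0.4207]
tool_rot: [-3.141, 0.001, 2.371]
force: [-0.9, 0.1, -6.5]
finger_gap: 0.0189
```

```bash
python3 - <<'E'
from h import *
s=observe();print(s['t'],s['eef_pos'],s['tool_rot'],s['joint_pos'],s['force'],s['wrist_torque'])
Rt=R.from_euler('xyz',s['tool_rot']).as_matrix();print(np.round(Rt.T,3))
E
```

```text
7.3 [0.59171098 0.08820566 0.42071954] [-3.14120083e+00  1.28473252e-03  2.37094436e+00] [ 0.40135854  0.60679645 -1.031566    1.5430518   0.53444378  1.29776343
  0.10195765] [-0.92188519  0.10131065 -6.46963839] [-0.04524098  0.0321074   0.03548393]
[[-0.717  0.697 -0.001]
 [ 0.697  0.717 -0.   ]
 [ 0.001 -0.001 -1.   ]]
```

Lifted clear. The interface gives no direct tilt, only turns about the tool's z. So I'll go radially outward past the tool-down reach, where the arm should tip the tool outward and lower the robot-side corner, which is the cut one. Gently first, to near the limit.

Request:
{"method": "carry_out", "body": {
  "motion": [
    [[-0.2, 0.3, 0, 0], [-0.6, 0.8, 0, 0], [-1.2, 1.6, 0, 0], [-2.1, 2.8, 0, 0], [-3.1, 4.1, 0, 0], [-4.3, 5.6, 0, 0], [-5.5, 7.2, 0, 0], [-6.7, 8.8, 0, 0], [-7.9, 10.4, 0, 0], [-9.1, 12, 0, 0], [-10.2, 13.4, 0, 0], [-11.2, 14.7, 0, 0], [-12.1, 15.9, 0, 0], [-12.9, 16.9, 0, 0], [-13.6, 17.8, 0, 0], [-14.2, 18.6, 0, 0], [-14.7, 19.3, 0, 0], [-15, 19.7, 0, 0], [-15.1, 19.9, 0, 0], [-15.1, 19.9, 0, 0]]
  ]
}}

```text
t: 9.3
eef_pos: [0.8391, 0.1264, 0.4194]
tool_rot: [-3.14, 0.0, 2.371]
force: [-0.4, 0.0, -5.6]
finger_gap: 0.0188
```

```bash
cat > st.py <<'E'
from h import *
s=observe();print(s['t'],s['eef_pos'],s['tool_rot'],np.round(s['joint_pos'],3),s['force'])
Rt=R.from_euler('xyz',s['tool_rot']).as_matrix()
print(np.round(Rt.T,3))
# tote axes: x=-tool x, y=tool y, z=-tool z ; downhill direction in tote frame
print("tilt",np.degrees(np.arccos(-Rt[2,2])),"gravity in tote xy",np.round([Rt[2,0],-Rt[2,1]],3))
p=s['eef_pos']+Rt[:,2]*.155; To=Rt*[-1,1,-1]
print("lowest corner z",(p+To@np.array([-.12,-.08,-.114]))[2], "want",p)
E
python3 st.py
```

```text
9.3 [0.8391134  0.12640215 0.41940377] [-3.14037311e+00  1.42668226e-04  2.37114994e+00] [ 0.016  1.003 -0.877  0.569  0.717  1.736  0.384] [-0.43309869  0.00750939 -5.64326629]
[[-0.718  0.696 -0.   ]
 [ 0.696  0.718 -0.001]
 [-0.001 -0.001 -1.   ]]
tilt 0.0703509780640066 gravity in tote xy [-0.     0.001]
lowest corner z 0.1504844206338502 want [0.83899762 0.1262511  0.26440389]
```

Request:
{"method": "carry_out", "body": {
  "motion": [
    [[-0.2, 0.3, 0, 0], [-0.6, 0.8, 0, 0], [-1.2, 1.6, 0, 0], [-1.8, 2.4, 0, 0], [-2.4, 3.2, 0, 0], [-3.0, 4.0, 0, 0], [-3.6, 4.8, 0, 0], [-4.2, 5.6, 0, 0], [-4.8, 6.4, 0, 0], [-5.4, 7.2, 0, 0], [-6, 8, 0, 0], [-6, 8, 0, 0]]
  ]
}}

```text
t: 10.5
eef_pos: [0.8928, 0.1351, 0.4031]
tool_rot: [3.112, 0.022, 2.371]
force: [0.2, -1.0, -6.1]
finger_gap: 0.019
```

```bash
python3 st.py
```

```text
10.5 [0.89279074 0.13507759 0.4031044 ] [3.11182922 0.02193498 2.37062065] [-0.164  1.186 -1.1    0.004  1.099  1.917  0.632] [ 0.20803017 -0.96244273 -6.14748829]
[[-0.717  0.697 -0.022]
 [ 0.696  0.717  0.03 ]
 [ 0.036  0.006 -0.999]]
tilt 2.1182888385562 gravity in tote xy [-0.022 -0.03 ]
lowest corner z 0.12927608462882495 want [0.89844224 0.136018   0.24821032]
```

It tilts the right way, 2° already, and each call starts from the tilted pose, so the tilt should accumulate. I'll pull harder outward and slightly up.

Request:
{"method": "carry_out", "body": {
  "motion": [
    [[-1.2, 1.6, -0.4, 0], [-3, 4, -1, 0], [-4.8, 6.4, -1.5, 0], [-6.6, 8.8, -2, 0], [-8.4, 11.2, -2.5, 0], [-10.2, 13.6, -3, 0], [-12, 16, -3.5, 0], [-13.8, 18.4, -4, 0], [-15.6, 20.8, -4.5, 0], [-15.6, 20.8, -4.5, 0]]
  ]
}}

```text
t: 11.5
eef_pos: [0.9068, 0.1384, 0.3851]
tool_rot: [3.08, 0.046, 2.37]
force: [0.7, -0.9, -5.4]
finger_gap: 0.0182
```

```bash
python3 st.py
```

```text
11.5 [0.9068125  0.13837066 0.38511646] [3.07964672 0.04590824 2.36979107] [-0.173  1.211 -0.637  0.005  0.637  1.85   0.625] [ 0.67093517 -0.91932709 -5.3818874 ]
[[-0.716  0.697 -0.046]
 [ 0.694  0.717  0.062]
 [ 0.076  0.012 -0.997]]
tilt 4.416671343447198 gravity in tote xy [-0.046 -0.062]
lowest corner z 0.10646094906504926 want [0.91859265 0.14029583 0.23057675]
```

Request:
{"method": "carry_out", "body": {
  "motion": [
    [[-1.5, 2, -1.5, 0], [-4.5, 6, -5, 0], [-7.5, 10, -8, 0], [-10, 13, -12, 0]]
  ]
}}

```text
t: 11.9
eef_pos: [0.899, 0.1373, 0.4259]
tool_rot: [3.047, 0.07, 2.368]
force: [-0.2, -0.5, -6.0]
finger_gap: 0.019
```

Request:
{"method": "carry_out", "body": {
  "motion": [
    [[-1.5, 2, -1.5, 0], [-4.5, 6, -5, 0], [-7.5, 10, -8, 0], [-10, 13, -12, 0]]
  ]
}}

```text
t: 12.3
eef_pos: [0.8895, 0.136, 0.466]
tool_rot: [3.014, 0.095, 2.366]
force: [0.4, -0.1, -5.7]
finger_gap: 0.0188
```

```bash
python3 st.py
```

```text
12.3 [0.88950938 0.13595821 0.46595723] [3.01371448 0.09473472 2.36570288] [-0.177  1.125 -0.398  0.005  0.401  1.852  0.623] [ 0.42606814 -0.06457502 -5.66220888]
[[-0.711  0.697 -0.095]
 [ 0.686  0.716  0.127]
 [ 0.156  0.025 -0.987]]
tilt 9.109577050849019 gravity in tote xy [-0.095 -0.127]
lowest corner z 0.17884221139171638 want [0.91373353 0.1398833  0.31291219]
```

About 2.3° per short call. I'll continue, with less upward pull and small turns to balance the slope between the two walls.

Request:
{"method": "carry_out", "body": {
  "motion": [
    [[-1.5, 2, -1, -0.02], [-4.5, 6, -3, -0.04], [-7.5, 10, -5, -0.04], [-10, 13, -7, -0.04]]
  ]
}}

```text
t: 12.7
eef_pos: [0.8895, 0.1361, 0.4824]
tool_rot: [2.987, 0.125, 2.402]
force: [-0.3, -0.0, -6.6]
finger_gap: 0.019
```

Request:
{"method": "carry_out", "body": {
  "motion": [
    [[-1.5, 2, -1, -0.02], [-4.5, 6, -3, -0.04], [-7.5, 10, -5, -0.04], [-10, 12.5, -7, -0.04]]
  ]
}}

```text
t: 13.1
eef_pos: [0.8874, 0.1393, 0.5017]
tool_rot: [2.961, 0.157, 2.438]
force: [-0.4, 0.1, -6.5]
finger_gap: 0.019
```

Request:
{"method": "carry_out", "body": {
  "motion": [
    [[-1.6, 1.9, -1, -0.02], [-4.8, 5.6, -3, -0.04], [-8, 9.5, -5, -0.04], [-10.5, 12, -7, -0.04]]
  ]
}}

```text
t: 13.5
eef_pos: [0.8842, 0.1406, 0.523]
tool_rot: [2.937, 0.191, 2.473]
force: [0.0, 0.2, -5.3]
finger_gap: 0.0188
```

```bash
python3 st.py
```

```text
13.5 [0.88423578 0.14056329 0.52298677] [2.93720748 0.19106064 2.47303262] [-0.186  1.069 -0.171  0.005  0.178  1.789  0.738] [ 0.03444964  0.23669261 -5.25591443]
[[-0.77   0.609 -0.19 ]
 [ 0.577  0.792  0.199]
 [ 0.272  0.044 -0.961]]
tilt 15.977872419116238 gravity in tote xy [-0.19  -0.199]
lowest corner z 0.22564896369606127 want [0.9263532  0.14738466 0.37397472]
```

Request:
{"method": "carry_out", "body": {
  "motion": [
    [[-1.7, 1.7, -1, 0], [-5.2, 5.2, -2.5, 0], [-9, 9, -4, 0], [-11.5, 11.5, -5, 0]]
  ]
}}

```text
t: 13.9
eef_pos: [0.8853, 0.1384, 0.5371]
tool_rot: [2.907, 0.219, 2.467]
force: [0.2, 0.7, -5.7]
finger_gap: 0.0187
```

Request:
{"method": "carry_out", "body": {
  "motion": [
    [[-1.7, 1.7, -1, 0], [-5.2, 5.2, -2.5, 0], [-9, 9, -4, 0], [-11.5, 11.5, -5, 0]]
  ]
}}

```text
t: 14.3
eef_pos: [0.8847, 0.1363, 0.5539]
tool_rot: [2.875, 0.247, 2.459]
force: [-0.3, -0.0, -5.6]
finger_gap: 0.0183
```

Request:
{"method": "carry_out", "body": {
  "motion": [
    [[-1.7, 1.7, -1, 0], [-5.2, 5.2, -2.5, 0], [-9, 9, -4, 0], [-11.5, 11.5, -5, 0]]
  ]
}}

```text
t: 14.7
eef_pos: [0.8827, 0.1342, 0.5728]
tool_rot: [2.843, 0.274, 2.451]
force: [-0.9, 0.7, -5.8]
finger_gap: 0.0191
```

Request:
{"method": "carry_out", "body": {
  "motion": [
    [[-1.7, 1.7, -1, 0], [-5.2, 5.2, -2.5, 0], [-9, 9, -4, 0], [-11.5, 11.5, -5, 0]]
  ]
}}

```text
t: 15.1
eef_pos: [0.8791, 0.1319, 0.5935]
tool_rot: [2.81, 0.302, 2.441]
force: [-0.6, -0.7, -5.3]
finger_gap: 0.0187
```

```bash
python3 st.py; python3 - <<'E'
from h import *
import cv2
cv2.imwrite('pics/w3.png',camera('wrist')[:,:,::-1])
E
```

```text
15.1 [0.87910473 0.13191537 0.59351133] [2.81039906 0.3020192  2.44132954] [-0.178  0.999 -0.025  0.005  0.034  1.693  0.746] [-0.63669214 -0.69228664 -5.27101152]
[[-0.73   0.615 -0.297]
 [ 0.535  0.785  0.31 ]
 [ 0.425  0.067 -0.903]]
tilt 25.464413681629118 gravity in tote xy [-0.297 -0.31 ]
lowest corner z 0.2901138521988956 want [0.94492346 0.14236013 0.45356919]
```

View pics/w3.png

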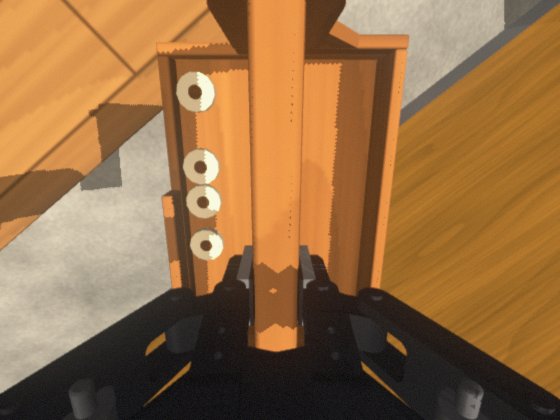

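Four discs are lined up along the cut (-y) side wall at (195,92), (200,167), (203,202) and (206,245). The fifth is hidden by the bar or gripper. They still need to run down in -x, so I tilt further with some turn toward -x.

Request:
{"method": "carry_out", "body": {
  "motion": [
    [[-1.7, 1.7, -0.5, -0.03], [-5.2, 5.2, -1.5, -0.06], [-9, 9, -2.5, -0.06], [-11.5, 11.5, -3, -0.06]]
  ]
}}

```text
t: 15.55
eef_pos: [0.881, 0.1308, 0.6047]
tool_rot: [2.798, 0.349, 2.49]
force: [0.3, -0.4, -6.2]
finger_gap: 0.0191
```

Request:
{"method": "carry_out", "body": {
  "motion": [
    [[-1.7, 1.6, -0.5, -0.03], [-5.2, 5, -1.5, -0.06], [-9, 8.5, -2.5, -0.06], [-11.5, 11, -3, -0.06]]
  ]
}}

```text
t: 15.95
eef_pos: [0.8805, 0.133, 0.6191]
tool_rot: [2.788, 0.399, 2.539]
force: [-0.8, -0.2, -6.7]
finger_gap: 0.0189
```

Request:
{"method": "carry_out", "body": {
  "motion": [
    [[-1.8, 1.5, -0.5, -0.03], [-5.4, 4.8, -1.5, -0.06], [-9.2, 8, -2.5, -0.06], [-12, 10.4, -3, -0.06]]
  ]
}}

```text
t: 16.35
eef_pos: [0.878, 0.1364, 0.6358]
tool_rot: [2.783, 0.452, 2.588]
force: [-0.9, -0.6, -6.3]
finger_gap: 0.0187
```

Request:
{"method": "carry_out", "body": {
  "motion": [
    [[0, 0, 0, 0], [0, 0, 0, 0], [0, 0, 0, 0], [0, 0, 0, 0], [0, 0, 0, 0]]
  ]
}}

```text
t: 16.85
eef_pos: [0.8781, 0.1364, 0.6355]
tool_rot: [2.783, 0.451, 2.588]
force: [-0.7, -0.2, -6.2]
finger_gap: 0.0189
```

```bash
python3 st.py; python3 - <<'E'
from h import *
import cv2
cv2.imwrite('pics/w4.png',camera('wrist')[:,:,::-1])
E
```

```text
16.85 [0.87810182 0.13638022 0.63549768] [2.78293578 0.45137468 2.58776884] [-0.185  0.962  0.043  0.005 -0.027  1.606  0.921] [-0.65056036 -0.18634852 -6.19709897]
[[-0.765  0.473 -0.436]
 [ 0.362  0.877  0.316]
 [ 0.532  0.084 -0.843]]
tilt 32.585344401444566 gravity in tote xy [-0.436 -0.316]
lowest corner z 0.33122760692775344 want [0.96056292 0.14935788 0.5048962 ]
```

View pics/w4.png

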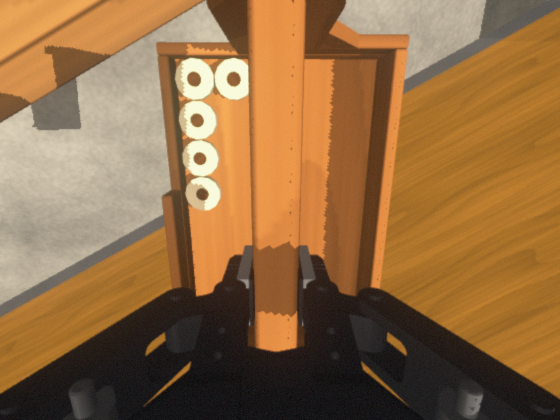

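All five discs are now together and touching in the cut corner: (195,78) in the corner, (235,78) along the end wall, and (197,120), (200,157), (203,193) down the side wall. The tote hangs out past the bench's front edge, so I'll ease it back over the bench with the same tilt.

Request:
{"method": "carry_out", "body": {
  "motion": [
    [[0.2, -0.1, -0.15, 0], [0.6, -0.3, -0.4, 0], [1.3, -0.6, -0.9, 0], [2.2, -1.0, -1.5, 0], [3.3, -1.6, -2.3, 0], [4.6, -2.2, -3.2, 0], [5.9, -2.8, -4.1, 0], [7.2, -3.4, -5, 0], [8.5, -4, -5.9, 0], [9.8, -4.6, -6.8, 0], [11, -5.2, -7.6, 0], [12.1, -5.7, -8.4, 0], [13.1, -6.2, -9.1, 0], [13.9, -6.6, -9.7, 0], [14.5, -6.8, -10.1, 0], [15, -7, -10.4, 0], [15.3, -7.2, -10.6, 0], [15.3, -7.2, -10.6, 0], [15.3, -7.2, -10.6, 0], [15.3, -7.2, -10.6, 0]]
  ]
}}

```text
t: 18.9
eef_pos: [0.6789, 0.1367, 0.6351]
tool_rot: [2.783, 0.451, 2.588]
force: [-0.3, 0.1, -6.3]
finger_gap: 0.0188
```

Request:
{"method": "carry_out", "body": {
  "motion": [
    [[0, 0, 0, 0], [0, 0, 0, 0], [0, 0, 0, 0], [0, 0, 0, 0], [0, 0, 0, 0]]
  ]
}}

```text
t: 19.4
eef_pos: [0.6789, 0.1367, 0.6351]
tool_rot: [2.783, 0.451, 2.588]
force: [-0.2, 0.1, -6.8]
finger_gap: 0.019
```

```bash
python3 st.py; python3 - <<'E'
from h import *
import cv2
a=camera('wrist');b=camera('scene');t=camera('top')
cv2.imwrite('pics/fin.png',np.hstack([cv2.resize(a[20:300,140:420],(420,420)),cv2.resize(b[:,:],(380,420)) ])[:,:,::-1])
t0=cv2.imread('pics/top0.png')[:,:,::-1]
for n,(x0,x1,y0,y1) in dict(carv=(85,155,130,245),gouge=(385,410,165,258),mallet=(428,485,180,218)).items(): print(n,np.abs(t[y0:y1,x0:x1].astype(int)-t0[y0:y1,x0:x1]).mean())
for i in range(8): c=camera('wrist')
print('wrist change',np.abs(c.astype(int)-a).mean()); print(observe()['eef_pos'],np.abs(observe()['joint_vel']).max())
E
```

```text
19.4 [0.67891879 0.13671218 0.63505251] [2.78312593 0.45127293 2.58767886] [-0.285  0.373  0.064  1.175  0.021  1.027  0.862] [-0.22589489  0.06451118 -6.83454675]
[[-0.765  0.473 -0.436]
 [ 0.362  0.877  0.316]
 [ 0.532  0.084 -0.843]]
tilt 32.574533357366946 gravity in tote xy [-0.436 -0.316]
lowest corner z 0.33077766661665087 want [0.76135909 0.14966356 0.50443528]
carv 34.68149068322981
gouge 28.107956989247313
mallet 16.9222837796245
wrist change 2.043734410430839
[0.67889488 0.13668643 0.63507009] 0.014562618409312438
```

View pics/fin.png

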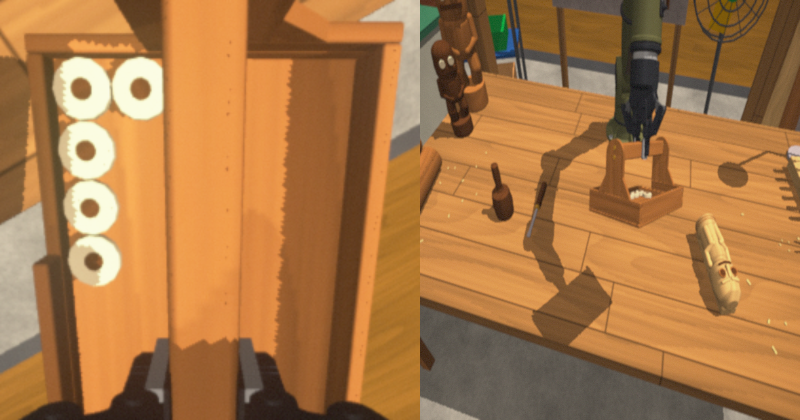

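The five discs still sit together in the cut corner, and in the scene view the carving, mallet and gouge are at their old pixels. The top-view difference numbers are unexpectedly high, so I check that with template matching.

```bash
python3 - <<'E'
from h import *
import cv2
for cam,D in dict(scene=dict(carv=(405,475,212,312),gouge=(155,190,180,240),mallet=(103,140,160,223)),top=dict(carv=(92,150,136,240),gouge=(390,406,170,255),mallet=(430,485,182,216))).items():
    t=camera(cam)[:,:,::-1].copy();t0=cv2.imread(f'pics/{cam}0.png')
    for n,(a,b,c,d) in D.items():
        r=cv2.matchTemplate(t[c-12:d+12,a-12:b+12],t0[c:d,a:b],5);_,v,_,l=cv2.minMaxLoc(r);print(cam,n,round(v,2),l[0]-12,l[1]-12)
    cv2.imwrite(f'pics/{cam}9.png',t)
E
```

```text
scene carv 1.0 0 0
scene gouge 0.58 0 0
scene mallet 0.99 0 0
top carv 0.33 -12 12
top gouge 0.8 0 0
top mallet 1.0 0 0
```

View pics/top9.png

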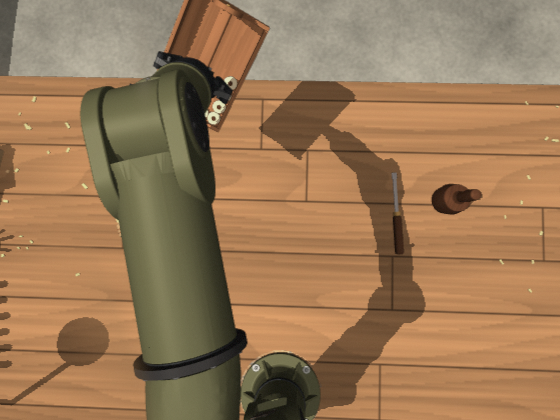

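The top-view mismatch is only the arm hiding the carving and its shadow falling on the gouge. All three objects have zero shift wherever they can be seen, so I hand in.

```bash
python3 -c "
from bench import *
print(observe()['t'],sign_off())"
```

```text
the job is handed in; nothing more can be done
20.05 None
```

The tote is held in the air over the bench, tilted about 32.6° with the cut-down corner lowest. All five discs are gathered there and none spilled. I handed in at 20 s of the 45 s.

**How:** I gripped the bar handle in the middle with 80 N and lifted the tote. The moves can't tilt the tool directly, so I pulled it outward past its tool-down reach until it tipped. I then brought the tote back over the bench at the same tilt.

**Last checks:**
- **Height:** the lowest corner is about 0.33 m above the bench, worked out from the arm's pose.
- **Discs:** they touch in an L, with one in the corner, one beside it on the end wall and three more along the side wall. The farthest is about 10 cm from the corner, roughly where the cut-down wall ends, so the group is not as tight as it could be.
- **Stillness:** the wrist view changed by about 2 grey levels on average over 0.4 s, and the arm stayed within 0.1 mm.
- **Carving, mallet and gouge:** none had shifted in the scene view. In the top view the arm hides the carving, so its match there failed. The arm's shadow weakened the gouge match, most of all in the scene view, but its position had not changed.

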